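Check the dust extractor's filter against the light

TASK

Check whether the bench dust extractor's filter is clogged: swing its orange cover right back until it rests open, draw the filter cassette straight up out of the cabinet, and hold it up to the lit work light - upright, square to the lens and centred on it, about ten centimetres in front. Finish while still holding it there in the gripper, clear of everything else, with the cover left open. Do not set the filter down on the bench, and leave the light and the other things lying about where they are.

Things in the scene. Friction and masses are not known exactly. Their poses are not given: they have to be found in the camera images.
- extractor: Dust extractor, fixed: grey steel cabinet on the bench, flat top 150 mm high. Origin on the bench; x runs front (round intake spigot 60 mm wide and 30 mm long, switch) to rear, z up. Cabinet spans x -110 to +90, y -120 to +120 mm. In its top, under the orange cover, is the filter slot: 26 mm (x) by 148 mm (y), centred at x +25, y 0 mm.
- cover (a joint): Angle of the orange cover hinged on the cabinet's top: 0 shut, growing as it opens up and to the rear, stop at 2.3 rad (leaning back, fully open). About 0.3 kg, slight friction and damping: it falls shut below about 1.0 rad, and beyond about 1.3 rad falls open to the stop by itself in a second or two.
- cover_hinge (a point): Middle of the cover's hinge line, along the extractor's y at its x +80, z 150 mm (level with the cabinet's top); the point turns with the cover. Shut, the cover is a hood reaching 110 mm from the hinge to the front (-x), 184 mm wide (y), 42 mm high, open underneath, 3 mm walls; it hides the filter's flange and grip.
- cover_knob (a point): Grip point on the black round knob (22 mm diameter, 30 mm high) standing on the cover's top near its front edge: on the knob's axis, 21 mm above the cover's top. Shut, it is 95 mm in front (-x) of the hinge line and 63 mm above it. Turns with the cover; z is the knob's axis.
- filter: Filter cassette, loose, about 0.25 kg: black frame, pale pleats, 18 mm thick (x), 140 wide (y), 105 high. Origin: centre of its lower edge, z up. On top a flange 34 (x) by 156 (y), 6 mm thick, rests on the cabinet's top when it is in the slot (lower edge then 45 mm up, axes as the extractor's, 4 mm play); on that a red grip 14 mm thick (x), 44 wide, 30 high. Comes out straight up, by 105 mm.
- filter_grip (a point): Grip point in the filter's red finger grip: on the filter's mid plane, 132 mm above its lower edge (21 mm above the flange). Axes as the filter's.
- filter_center (a point): Centre of the filter's pleated panel, 52.5 mm above its lower edge, 79.5 mm below filter_grip. Axes as the filter's; x is square to its two faces.
- worklight: LED work light, loose on the bench, 1.6 kg: yellow panel 132 mm wide, 104 high, 36 thick, on a dark tubular stand with feet 172 mm apart over all (y) and 156 mm long (x); handle on top reaches 265 mm above the bench. Origin on the bench under the panel; the light shines along its own -x, z up.
- light_lens (a point): Centre of the pale, lit lens (102 by 74 mm) on the panel's front, 190 mm above the bench. Axes as the work light's: the light shines along -x from here.
- bolt_bin: Blue open bin of bolts, 120 mm (x) by 100 mm (y) by 60 mm high, loose; origin at the centre of its underside. Leave alone.
- tape_measure: Yellow tape measure, 75 mm (x) by 45 mm (y) by 70 mm high, loose; origin at the centre of its underside. Leave alone.
- mask_cartridge: Pink round respirator cartridge, 92 mm diameter, 38 mm high, lying loose on the board offcut; origin at the centre of its underside. Leave alone.
- board_offcut: Flat board offcut, 90 mm (x) by 200 mm (y) by 22 mm high, lying loose on the bench; origin at the centre of its underside. Leave alone.

How it is judged:
On the way, in this order (a step that is already met when the one before it is completed fails the run):
1. the cover is swung right back, to rest open (value of joint cover above 2 rad), for 0.2 s.
2. the filter is drawn clear out of the cabinet's top, in the gripper (z of filter in the frame of extractor above 0.155 m and contact force between the fingers and filter above 0.5 N), for 0.1 s.
At the end, for the whole second after the job is handed in: Cover beyond 2.0 rad. Filter held still by the fingers, touching nothing else, lower edge over 60 mm up; its centre 50 to 160 mm in front of the lens and within 35 mm of its centre line sideways and in height; upright within 0.22 rad, square to the light within 0.3 rad (value of joint cover above 2 rad and contact force between the fingers and filter above 0.5 N and height (world z) of filter above 0.06 m and x of filter_center in the frame of light_lens between -0.16 and -0.05 m and y of filter_center in the frame of light_lens between -0.035 and 0.035 m and z of filter_center in the frame of light_lens between -0.035 and 0.035 m and angle between the x axis of filter and the x axis of worklight, either way round below 0.3 rad and angle between filter's own z axis and vertical below 0.22 rad and linear speed of filter below 0.03 m/s and contact force between filter and extractor below 0.1 N and contact force between filter and worklight below 0.1 N and contact force between filter and bolt_bin below 0.1 N and contact force between filter and tape_measure below 0.1 N and contact force between filter and mask_cartridge below 0.1 N and contact force between filter and board_offcut below 0.1 N); the arm keeps its last pose, push and grip.
It fails at once if the filter is set down or dropped on the bench (height (world z) of filter below 0.03 m).
It fails at once if the work light is pushed more than 20 mm (distance of worklight from where it was at the start of the episode above 0.02 m).
It fails at once if the bolt bin, tape measure, mask cartridge or board offcut is moved more than 20 mm (distance of any of bolt_bin, tape_measure, mask_cartridge, board_offcut from where it was at the start of the episode above 0.02 m).
It also fails if it takes over 51 s, if anything falls off the work surface, if the arm or the gripper's body presses on something with over 40 N, if the wrist force passes 120 N, or if a joint passes its speed limit or range.

ROBOT

A 7-joint arm with a two-finger parallel gripper is mounted at the origin on the work surface. World frame = base frame: x ahead of the robot, y to its left, z up, the work surface at z = 0. Lengths are in m, angles in rad, forces in N, time in s.
With the tool pointing down it reaches from about 0.4 to 0.9 m from the base axis. Payload 5.6 kg.
Tool frame: the origin (TCP) lies at the very end of the fingers, on their centre line; the grasp point (between the pads) lies 19 mm behind it (grip_point_offset is the distance from the TCP to the grasp point, in m); z points along the fingers, y is the direction in which the jaws open and shut (so a half turn about z gives the same grasp; the last joint's range is limited). The gripper opens to 92 mm and grips with 3 to 60 N. Pads are 20 mm wide; open, the fingers measure 128 mm over their backs; the gripper's body (75 mm by 189 mm) begins 69 mm behind the grasp point.
Start: joints at [-1.235, 0.468, -0.012, 1.603, 0.006, 1.071, -0.056], TCP at [0.24, 0.604, 0.215] pointing down, gripper open.
Joint ranges: [-2.53, 2.53], [-0.31, 2.02], [-1.57, 1.55], [0.28, 2.44], [-1.29, 4.43], [0.15, 1.84], [-2.92, 2.92]. Speed limits (rad/s): [2.57, 2.57, 3.14, 3.14, 3.14, 3.14, 3.14].

INTERFACE

Orientations are given as a unit quaternion [x, y, z, w].
In Python, from bench import * gives the robot as it stands. The module is installed in compiled form; this text tells all that it offers.
- The arm moves only by the tool play_rows, never from a script. Its argument "targets" is a list of rows, each an object of numbers: "ax", "ay", "az": the turn, a rotation vector about the tool's x, y, z in rad; "dx", "dy", "dz": the shift along the tool's x, y, z in m; "gripper": the closure in counts, from 0 (fully open) to 255 (shut). In form: [{"ax": .., "ay": .., "az": .., "dx": .., "dy": .., "dz": .., "gripper": ..}, ...]. A call has exactly 5 rows; each row is the pose to reach, as a shift and turn from the pose commanded when the call began, along the tool's axes at that moment; what a row does not reach only later rows make up. A row lasts 1/8 s, in which the tool goes at most 62.5 mm and 10.7 degrees, less where a joint would pass 70% of its speed; a pose out of reach is approached as far as the arm can. A call with a gripper value outside its range is refused whole. The fingers move at their own pace and stop on an object; the grip force is fixed at half the most. Time passes only in rows, so rows that repeat a pose let the fingers close, or fill a call up. It gives the time, the measured TCP pose, the force and the opening at its end, in the units of the state.
- get_state(): the state, without advancing time (a new reading comes with each control period).
- camera(name): name is "side" or "top" or "wrist"; returns the picture (384x512x3 uint8, red, green, blue); there is no depth.
- camera_model(name): a dict with "fx", "fy", "cx", "cy" (pixels), "world_to_cam" (4x4, takes a point from world to camera coordinates). Camera axes: x right, y down, z forward; pixel columns grow to the right and rows downward; lengths in m; the calibration is good to about 2 mm. The wrist camera is an equidistant fisheye: a pixel r from the principal point sees the ray r / f radians off the axis. A picture is of the moment at which its call begins: read the wrist's pose just before it. camera_model takes no time and is no camera call; for the wrist camera it gives the pose at the moment of the call.
- sign_off(): hands the job in, once; it reports no verdict.
The state is a dict: "time_s": time; "q": joint angles; "joint_velocities": joint speeds; "joint_efforts": joint torques, N m; "eef_pos": TCP position; "tool_rot": TCP orientation; "wrist_force": force on the tool from outside, world axes, zero at the start; "moment": the same for the moment, N m; "gripper_width": opening from 0.0 (shut) to 1.0 (fully open).
Only numpy, scipy, OpenCV 4.12 (cv2) and the standard library are available. Lean on these libraries where they do the work, as an engineer would, in place of code of your own. Each camera call takes 0.05 s, during which the arm holds its last target.

## Working session

There is one attempt and no reset: what is moved stays moved. The work goes in short steps, Python scripts to look and compute and a tool call to move; the robot and the scene stay as the last step left them, time stands still between calls to the robot, and variables do not carry over. Pictures are saved under pics/ and viewed, and the job is handed in when it is done.

Besides the shell and the picture viewer there is one more tool, called after "Call:" by a JSON object that holds its "method" and its "body". play_rows: Moves the arm, as the interface text tells. Its arguments: {"type":"object","properties":{"targets":{"type":"array"}},"required":["targets"]}

```bash
mkdir -p pics; python3 - <<'E'
from bench import *
import cv2
s=get_state();print(s)
for n in ("side","top","wrist"):
    m=camera_model(n);print(n,m)
    cv2.imwrite(f"pics/{n}0.png",camera(n)[:,:,::-1])
E
```

```text
{'time_s': 0.0, 'q': array([-1.23499334,  0.46838114, -0.01158614,  1.60365758,  0.00603757,
        1.07140832, -0.05631359]), 'joint_velocities': array([ 1.66336899e-03,  3.02078563e-04,  9.88984739e-04,  6.63026277e-04,
       -4.49462084e-05, -1.41009173e-03, -1.43374804e-04]), 'joint_efforts': array([ 7.62233849e-04, -5.20558262e+01, -1.19381465e-02, -2.43753934e+01,
       -5.66259935e-02,  1.69316592e-02,  1.48343915e-04]), 'eef_pos': array([0.24023711, 0.60332093, 0.21362374]), 'tool_rot': array([ 1.88307502e-01,  9.82109696e-01, -9.06164445e-04, -8.87729683e-05]), 'wrist_force': array([-0.08861433,  0.13111699, -0.4014705 ]), 'moment': array([0.00247554, 0.06794194, 0.03688334]), 'gripper_width': 1.0009801623866206}
side {'fx': 425.81679716584244, 'fy': 425.81679716584244, 'cx': 258.3109791854044, 'cy': 192.17561103667393, 'world_to_cam': array([[ 0.65668847, -0.75415367,  0.0035336 , -0.36812268],
       [-0.5711264 , -0.50036426, -0.65073055,  0.37540295],
       [ 0.49251892,  0.42530912, -0.75930051,  0.88382174],
       [ 0.        ,  0.        ,  0.        ,  1.       
[... 238 characters left out ...]
1,  2.00841576e-02, -1.70844737e-01,
         5.35794244e-01],
       [ 1.70878558e-01, -3.26817802e-05, -9.85292098e-01,
         1.32728243e+00],
       [ 0.00000000e+00,  0.00000000e+00,  0.00000000e+00,
         1.00000000e+00]])}
wrist {'fx': 297.3186396354542, 'fy': 297.3186396354542, 'cx': 257.3886759690946, 'cy': 195.34145599321775, 'world_to_cam': array([[ 3.70877129e-01,  9.28681899e-01,  2.91892521e-04,
        -6.50766270e-01],
       [ 8.92954278e-01, -3.56695302e-01,  2.74592641e-01,
        -2.96902642e-02],
       [ 2.55113332e-01, -1.01579484e-01, -9.61560604e-01,
         3.90316997e-01],
       [ 0.00000000e+00,  0.00000000e+00,  0.00000000e+00,
         1.00000000e+00]])}
```

View pics/side0.png

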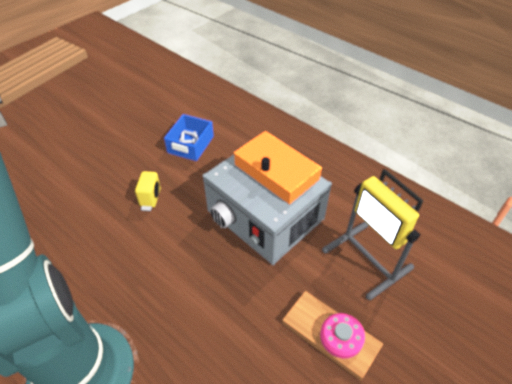

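View pics/top0.png

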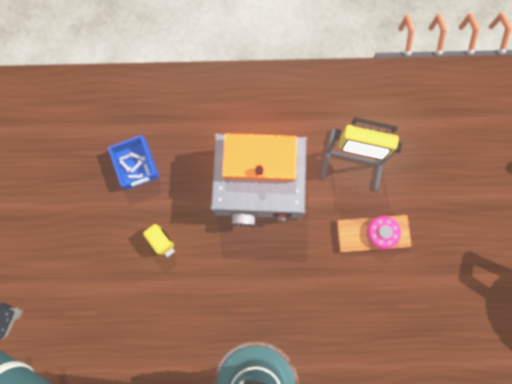

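View pics/wrist0.png

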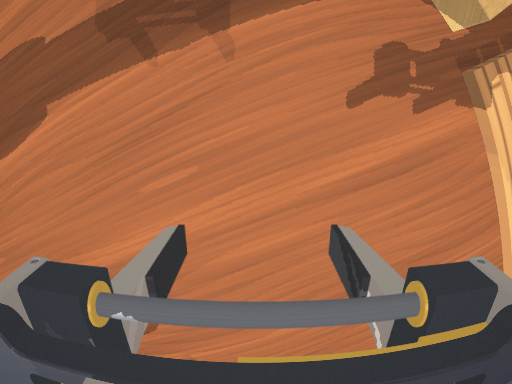

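The side view shows the extractor with its knob near (265,163), and the lit lens near (380,213). In the top view the knob is near (259,170) and the lens near (366,149). I'll measure these next.

```bash
cat > h.py <<'E'
import numpy as np,cv2
from bench import *
def ray(n,u,v,m=None):
    m=m or camera_model(n);T=m['world_to_cam'];R=T[:3,:3];t=T[:3,3]
    a,b=(u-m['cx'])/m['fx'],(v-m['cy'])/m['fy']
    if n=='wrist':
        th=np.hypot(a,b);k=np.sin(th)/max(th,1e-9);d=np.array([a*k,b*k,np.cos(th)])
    else: d=np.array([a,b,1.])
    d=R.T@d;return -R.T@t,d/np.linalg.norm(d)
def onz(n,p,z,m=None):
    o,d=ray(n,*p,m=m);return o+d*(z-o[2])/d[2]
def tri(l):
    A=np.zeros((3,3));b=np.zeros(3);rs=[ray(*x) for x in l]
    for o,d in rs:
        P=np.eye(3)-np.outer(d,d);A+=P;b+=P@o
    x=np.linalg.solve(A,b);return x,[np.linalg.norm((np.eye(3)-np.outer(d,d))@(x-o)) for o,d in rs]
def proj(n,p):
    m=camera_model(n);c=m['world_to_cam'][:3,:3]@p+m['world_to_cam'][:3,3]
    return m['fx']*c[0]/c[2]+m['cx'],m['fy']*c[1]/c[2]+m['cy']
E
python3 - <<'E'
from h import *
for n,(kx,ky),(x0,y0,x1,y1) in (("side",(265,163),(180,120,440,310)),("top",(259,170),(200,110,420,260))):
    im=cv2.imread(f"pics/{n}0.png");h=cv2.cvtColor(im,cv2.COLOR_BGR2HSV)
    H,S,V=cv2.split(h)
    def big(mask,box=None):
        mask=mask.astype(np.uint8)
        N,l,st,c=cv2.connectedComponentsWithStats(mask)
        if N<2:return None
        i=1+st[1:,4].argmax();return (l==i).astype(np.uint8),st[i],c[i]
    roi=np.zeros(H.shape,bool);roi[y0:y1,x0:x1]=1
    for nm,mk in (("orange",(H>8)&(H<19)&(S>200)&(V>180)&roi),("lens",(V>235)&(S<30)&roi),("yellow",(H>20)&(H<32)&(S>140)&(V>120)&roi)):
        r=big(mk)
        if r is None: print(n,nm,None);continue
        c=cv2.findContours(r[0],cv2.RETR_EXTERNAL,cv2.CHAIN_APPROX_NONE)[0][0]
        q=cv2.approxPolyDP(cv2.convexHull(c),3,True)[:,0]
        print(n,nm,r[1],r[2],cv2.minAreaRect(c),q.tolist())
    k=np.zeros(H.shape,bool);k[ky-12:ky+12,kx-12:kx+12]=1
    r=big((V<90)&k);print(n,"knob",r[1],r[2])
    cv2.imwrite(f"pics/{n}_z.png",cv2.resize(im[y0:y1,x0:x1],None,fx=3,fy=3,interpolation=cv2.INTER_CUBIC))
E
```

```text
side orange None
side lens [ 357  191   43   52 1083] [378.06371191 216.70175439] ((377.32598876953125, 216.19337463378906), (55.00376892089844, 22.744800567626953), 41.987213134765625) [[363, 191], [399, 221], [391, 242], [358, 213]]
side yellow [ 355  176   64   73 1148] [391.88327526 207.9956446 ] ((385.7500305175781, 210.25001525878906), (73.53910064697266, 41.719295501708984), 45.0) [[372, 176], [418, 213], [406, 242], [398, 248], [355, 209], [363, 181]]
side knob [262 158   7  12  71] [264.95774648 163.87323944]
top orange None
top lens [344 141  45  17 422] [365.21563981 149.36966825] ((365.8682861328125, 149.6146240234375), (43.86142349243164, 10.336769104003906), 12.094758033752441) [[344, 147], [350, 141], [388, 151], [377, 157]]
top yellow [268 139  26  29 352] [284.12784091 152.95738636] ((280.5, 153.0), (28.0, 25.0), 90.0) [[293, 139], [292, 161], [278, 167], [269, 164], [271, 151], [285, 139]]Traceback (most recent call last):
  File "<stdin>", line 18, in <module>
TypeError: 'NoneType' object is not subscriptable
```

View pics/side_z.png

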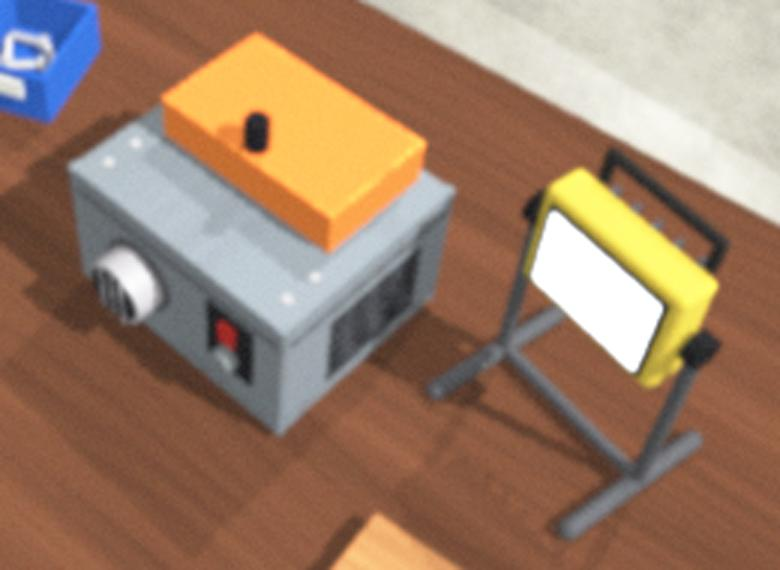

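The zoomed side view is sharp. The hood, knob and lens are all unobstructed. I'll refine the masks and cast rays.

```bash
python3 - <<'E'
from h import *
pk={}
for n,(kx,ky),(x0,y0,x1,y1) in (("side",(265,163),(225,125,330,210)),("top",(259,170),(200,110,320,190))):
    im=cv2.imread(f"pics/{n}0.png");h=cv2.cvtColor(im,cv2.COLOR_BGR2HSV)
    H,S,V=cv2.split(h)
    print(n,h[150,280 if n=="side" else 250])
    m=np.zeros(H.shape,np.uint8);m[y0:y1,x0:x1]=((H>6)&(H<26)&(S>190)&(V>120))[y0:y1,x0:x1]
    m=cv2.morphologyEx(m,cv2.MORPH_CLOSE,np.ones((3,3)))
    c=max(cv2.findContours(m,cv2.RETR_EXTERNAL,cv2.CHAIN_APPROX_NONE)[0],key=cv2.contourArea)
    print("orange",cv2.minAreaRect(c),cv2.approxPolyDP(cv2.convexHull(c),2,True)[:,0].tolist())
    w=V[ky-12:ky+13,kx-12:kx+13]<100
    ys,xs=np.nonzero(w);print("knob",xs.size,xs.mean()+kx-12,ys.mean()+ky-12,xs.min()+kx-12,xs.max()+kx-12,ys.min()+ky-12,ys.max()+ky-12)
    pk[n]=(xs.mean()+kx-12,ys.mean()+ky-12)
    cv2.imwrite(f"pics/{n}_z.png",cv2.resize(im[110:260,200:420],None,fx=3.5,fy=3.5,interpolation=cv2.INTER_CUBIC))
print("knob",tri([("side",*pk["side"]),("top",*pk["top"])]))
print("lens",tri([("side",377.3,216.2),("top",365.9,149.6)]))
print("lens@.19",onz("side",(377.3,216.2),.19),onz("top",(365.9,149.6),.19))
E
```

```text
side [ 20 161 255]
orange ((263.572265625, 177.2196502685547), (67.95306396484375, 9.031736373901367), 36.25383758544922) [[237, 156], [260, 169], [288, 193], [289, 200], [237, 163]]
knob 74 265.0 163.75675675675674 262 268 158 169
top [ 20 145 247]Traceback (most recent call last):
  File "<stdin>", line 9, in <module>
ValueError: max() iterable argument is empty
```

```bash
python3 - <<'E'
from h import *
pk={}
for n,(kx,ky),(x0,y0,x1,y1) in (("side",(265,163),(225,125,330,210)),("top",(259,170),(200,110,320,190))):
    im=cv2.imread(f"pics/{n}0.png");h=cv2.cvtColor(im,cv2.COLOR_BGR2HSV)
    H,S,V=cv2.split(h)
    m=np.zeros(H.shape,np.uint8);m[y0:y1,x0:x1]=((H>6)&(H<30)&(S>95)&(V>165))[y0:y1,x0:x1]
    m=cv2.morphologyEx(m,cv2.MORPH_CLOSE,np.ones((3,3)))
    c=max(cv2.findContours(m,cv2.RETR_EXTERNAL,cv2.CHAIN_APPROX_NONE)[0],key=cv2.contourArea)
    print(n,"orange",cv2.minAreaRect(c),cv2.approxPolyDP(cv2.convexHull(c),2,True)[:,0].tolist())
    w=V[ky-10:ky+11,kx-10:kx+11];print(w.min())
    w=w<110
    ys,xs=np.nonzero(w);pk[n]=(xs.mean()+kx-10,ys.mean()+ky-10);print("knob",xs.size,pk[n],xs.min()+kx-10,xs.max()+kx-10,ys.min()+ky-10,ys.max()+ky-10)
    cv2.imwrite(f"pics/{n}_z.png",cv2.resize(im[110:260,200:420],None,fx=3.5,fy=3.5,interpolation=cv2.INTER_CUBIC))
    if n=="top": # lens corners
        m=((V>200)&(S<60)).astype(np.uint8);m[:,:335]=0;m[:,400:]=0;m[:130]=0;m[165:]=0
        c=max(cv2.findContours(m,cv2.RETR_EXTERNAL,cv2.CHAIN_APPROX_NONE)[0],key=cv2.contourArea);print(cv2.minAreaRect(c),cv2.approxPolyDP(cv2.convexHull(c),2,True)[:,0].tolist())
print("knob",tri([("side",*pk["side"]),("top",*pk["top"])]))
print("lens",tri([("side",377.3,216.2),("top",365.9,149.6)]))
print("lens@.19",onz("side",(377.3,216.2),.19),onz("top",(365.9,149.6),.19))
E
```

```text
side orange ((276.46099853515625, 163.8713836669922), (85.31764221191406, 50.10462951660156), 36.253841400146484) [[264, 130], [322, 167], [319, 178], [290, 203], [235, 164], [233, 151]]
34
knob 76 (np.float64(265.0), np.float64(163.76315789473685)) 262 268 158 169
top orange ((259.5, 145.0), (70.0, 119.0), 90.0) [[319, 120], [319, 149], [293, 180], [224, 178], [200, 126], [234, 111], [268, 110]]
135<stdin>:12: RuntimeWarning: Mean of empty slice.
  ret = ret.dtype.type(ret / rcount)
Traceback (most recent call last):
ValueError: zero-size array to reduction operation minimum which has no identity
```

```bash
sleep 1
python3 - <<'E'
from h import *
im=cv2.imread("pics/top0.png");h=cv2.cvtColor(im,cv2.COLOR_BGR2HSV)
cv2.imwrite("pics/top_z.png",cv2.resize(im[110:260,200:420],None,fx=3.5,fy=3.5,interpolation=cv2.INTER_CUBIC))
R=im[160:182,248:272,2].astype(int);print(R[:, 4:20])
print(h[150,240],h[122,250],h[149,366])
E
```

```text
[[247 247 247 247 247 247 247 247 247 247 247 247 247 247 247 247]
 [247 247 247 247 247 247 247 247 247 247 247 247 247 247 247 247]
 [247 247 247 247 247 247 247 247 247 247 247 247 247 247 247 247]
 [247 247 247 247 247 247 247 247 247 247 247 247 247 247 247 247]
 [247 247 247 247 247 247 246 246 247 247 247 247 247 247 247 247]
 [247 247 247 247 246 240 228 224 233 244 247 247 247 247 247 247]
 [247 247 247 246 232 199 173 168 184 220 243 247 247 247 247 247]
 [247 247 247 240 200 156 144 143 150 175 224 246 247 247 247 247]
 [247 247 243 221 171 144 140 140 141 153 200 242 247 247 247 247]
 [244 242 231 195 155 140 139 139 139 146 187 238 247 247 247 247]
 [241 238 223 184 150 138 138 138 138 145 184 237 247 247 247 247]
 [240 237 225 190 152 138 137 137 138 145 192 241 247 247 247 247]
 [240 239 230 203 160 138 135 135 138 153 208 244 247 247 247 247]
 [240 239 235 216 175 149 142 143 153 178 226 246 247 247 247 247]
 [240 240 238 226 203 185 183 190 203 223 242 247 247 247 247 247]
 [241 241 240 234 226 226 232 237 240 243 246 247 247 247 247 247]
 [239 240 240 237 235 239 243 245 245 246 246 247 247 247 247 247]
 [230 233 234 232 231 234 239 241 241 241 242 242 244 245 246 246]
 [215 217 218 217 217 218 222 223 223 223 223 225 226 228 230 232]
 [195 196 199 199 200 200 201 201 202 203 205 206 207 207 207 209]
 [177 178 180 181 182 182 182 182 183 185 187 188 187 188 188 188]
 [166 169 170 172 172 169 168 167 166 169 171 172 171 171 171 171]]
[ 20 145 247] [  9 138 177] [  0   0 247]
```

```bash
sleep 0
python3 - <<'E'
from h import *
im=cv2.imread("pics/top0.png");h=cv2.cvtColor(im,cv2.COLOR_BGR2HSV);H,S,V=cv2.split(h)
def quad(m,box,eps=2):
    k=np.zeros_like(m,np.uint8);x0,y0,x1,y1=box;k[y0:y1,x0:x1]=m[y0:y1,x0:x1]
    c=max(cv2.findContours(k,cv2.RETR_EXTERNAL,cv2.CHAIN_APPROX_NONE)[0],key=cv2.contourArea)
    return cv2.minAreaRect(c),cv2.approxPolyDP(cv2.convexHull(c),eps,True)[:,0].tolist()
print("orange",quad((H>14)&(H<26)&(S>110)&(V>195),(205,125,315,195)))
print("lens",quad((V>200)&(S<50),(335,130,400,165)))
print("yellow",quad((H>18)&(H<34)&(S>110)&(V>150),(330,115,410,165)))
R=im[:,:,2];ys,xs=np.nonzero(R[160:178,248:272]<195);pt=(xs.mean()+248,ys.mean()+160);print("knob px",pt)
print("knob",tri([("side",265,163.8),("top",*pt)]))
print("knobtop@.222",onz("top",pt,.222))
print("lens",tri([("side",377.3,216.2),("top",365.9,149.6)]))
print("lens@.19",onz("side",(377.3,216.2),.19),onz("top",(365.9,149.6),.19))
# cabinet base corners by wood/gray at top: saturation low
print("cab",quad((S<60)&(V>110),(205,120,315,222)))
E
```

```text
orange (((259.1754455566406, 155.7010498046875), (71.45071411132812, 42.780704498291016), 2.337306022644043), [[225, 134], [295, 137], [294, 178], [223, 175]])
lens (((365.6218566894531, 149.4395294189453), (44.822654724121094, 11.641144752502441), 12.26477336883545), [[343, 148], [349, 140], [386, 148], [388, 152], [379, 158], [346, 151]])
yellow (((368.8179016113281, 138.19403076171875), (59.01626968383789, 23.238971710205078), 5.492323875427246), [[339, 140], [347, 125], [390, 133], [398, 137], [397, 146], [391, 152], [339, 147]])
knob px (np.float64(258.61538461538464), np.float64(170.07692307692307))
knob (array([ 0.55878874, -0.02144121,  0.20481366]), [np.float64(0.0001025561791937095), np.float64(0.00010255617919347358)])
knobtop@.222 [ 0.55515383 -0.02157787  0.222     ]
lens (array([ 0.60907373, -0.29628701,  0.19128542]), [np.float64(0.0009527918974601073), np.float64(0.0009527918974600281)])
lens@.19 [ 0.60929319 -0.29536095  0.19      ] [ 0.61005604 -0.29733882  0.19      ]
cab (((258.8687744140625, 178.54466247558594), (95.08377838134766, 87.23776245117188), 2.573359727859497), [[306, 137], [305, 211], [299, 218], [232, 221], [217, 215], [211, 209], [215, 134]])
```

View pics/top_z.png

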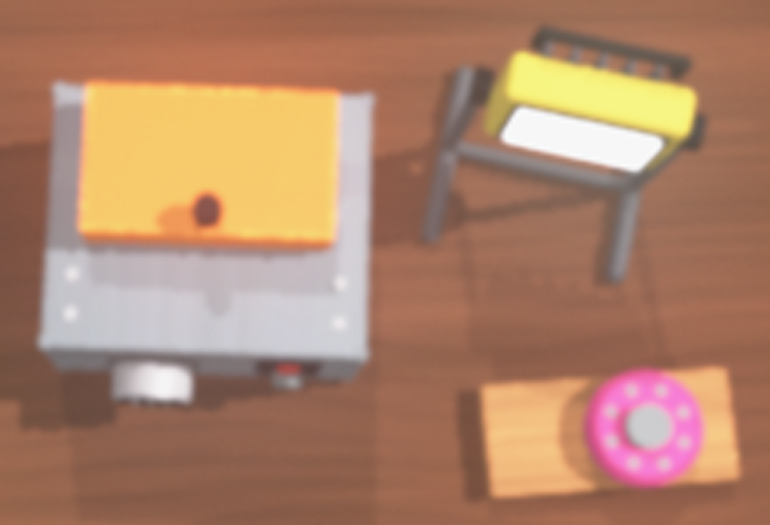

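The top view shows the cover quad (225,134)-(294,178), the knob at (258.6,170) and the lens at (365.8,149.5). Next I'll compute the two yaw angles.

```bash
python3 - <<'E'
from h import *
c=[onz("top",p,.192) for p in ((225,134),(295,137),(294,178),(223,175))]
for p in c:print(p.round(4))
def yaw(a,b):
    d=(a-b);return np.arctan2(d[1],d[0])
# y axis from right to left ; extractor yaw
for a,b in ((0,1),(3,2)): print("len",np.linalg.norm(c[a]-c[b]),"yaw",yaw(c[a],c[b])-np.pi/2)
for a,b in ((0,3),(1,2)): print("len",np.linalg.norm(c[a]-c[b]),"yaw",yaw(c[a],c[b]))
# cabinet top corners z=.15
k=[onz("top",p,.15) for p in ((215.5,134),(306.5,137.5),(305,212),(211.5,209))]
for p in k:print("cab",p.round(4))
print("yaw",yaw(k[0],k[1])-np.pi/2,yaw(k[3],k[2])-np.pi/2,np.linalg.norm(k[0]-k[1]))
# lens corners from side: TL(363,191) TR(399,221) BR(391,242) BL(358,213)
for z,a,b in ((.227,(363,191),(399,221)),(.153,(358,213),(391,242))):
    A,B=onz("side",a,z),onz("side",b,z);print("lens side",np.linalg.norm(A-B),yaw(A,B)-np.pi/2,(A+B)/2)
for z,a,b in ((.227,(349.5,140.5),(390,150)),(.153,(343,147.5),(379,158))):
    A,B=onz("top",a,z),onz("top",b,z);print("lens top",np.linalg.norm(A-B),yaw(A,B)-np.pi/2,(A+B)/2)
E
```

```text
[0.6584 0.0633 0.192 ]
[ 0.6466 -0.1166  0.192 ]
[ 0.5393 -0.1107  0.192 ]
[0.5507 0.0691 0.192 ]
len 0.18033177603077546 yaw -0.06511442361649844
len 0.18021227515171911 yaw -0.06354490690415515
len 0.1078111186248926 yaw -0.054236900815105404
len 0.10752705029592678 yaw -0.05532164349976217
cab [0.6713 0.0917 0.15  ]
cab [ 0.6567 -0.1503  0.15  ]
cab [ 0.4573 -0.1393  0.15  ]
cab [0.47   0.1029 0.15  ]
yaw -0.06056861683157999 -0.05255314798244792 0.24251036971645523
lens side 0.09980057728521552 -0.20984379543638587 [ 0.60798099 -0.29456061  0.227     ]
lens side 0.09830109437758555 -0.2107218060032483 [ 0.60806176 -0.29701707  0.153     ]
lens top 0.10271218606504631 -0.26035143650055725 [ 0.61155166 -0.29915709  0.227     ]
lens top 0.09815257725005916 -0.3151859886442461 [ 0.61127049 -0.2921354   0.153     ]
```

```bash
cat >> h.py <<'E'
from scipy.spatial.transform import Rotation as Ro
ex=np.array([np.cos(-.057),np.sin(-.057),0]);ey=np.array([-ex[1],ex[0],0])
hinge=np.array([.6537,-.0268,.15])
def goto(p,yaw,s=None):
    "tool-frame shift and turn to TCP p, tool down, tool y at yaw"
    s=s or get_state();R=Ro.from_quat(s['tool_rot'])
    y=np.array([np.cos(yaw),np.sin(yaw),0]);z=np.array([0,0,-1.]);x=np.cross(y,z)
    T=Ro.from_matrix(np.c_[x,y,z])
    print("t",round(s['time_s'],2),"at",s['eef_pos'].round(4),"w",round(s['gripper_width'],3),"F",s['wrist_force'].round(1))
    print("shift",R.inv().apply(np.array(p)-s['eef_pos']).round(4),"turn",(R.inv()*T).as_rotvec().round(4))
def covp(th,lx,lz):
    return hinge+ex*(lx*np.cos(th)+lz*np.sin(th))+np.array([0,0,-lx*np.sin(th)+lz*np.cos(th)])
E
python3 -c "
from h import *
p=covp(0,-.165,.055);print(p);goto(p,-.057)"
```

```text
[ 0.48896797 -0.01740009  0.205     ]
t 0.15 at [0.2403 0.6035 0.2139] w 0.996 F [ 0.3 -0.8  0.2]
shift [-0.4607 -0.4849  0.0096] turn [-1.100e-03  9.000e-04  1.249e+00]
```

Call:
{"method": "play_rows", "body": {"targets": [{"ax": 0,"ay": 0,"az": 0.12,"dx": -0.04,"dy": -0.042,"dz": 0,"gripper": 255},{"ax": 0,"ay": 0,"az": 0.24,"dx": -0.08,"dy": -0.084,"dz": 0,"gripper": 255},{"ax": 0,"ay": 0,"az": 0.36,"dx": -0.12,"dy": -0.126,"dz": 0,"gripper": 255},{"ax": 0,"ay": 0,"az": 0.48,"dx": -0.16,"dy": -0.168,"dz": 0,"gripper": 255},{"ax": 0,"ay": 0,"az": 0.6,"dx": -0.2,"dy": -0.21,"dz": 0,"gripper": 255}]}}

```text
time_s: 0.78
eef_pos: [0.349, 0.3329, 0.2146]
tool_rot: [0.472, 0.882, 0.0, 0.0]
wrist_force: [0.3, 0.3, 0.1]
gripper_width: 0.479
```

```bash
python3 -c "
from h import *
s=get_state();print(s['q']);goto(covp(0,-.165,.055),-.057)"
```

```text
[-0.99559069  0.17971461  0.18454326  2.01281139 -0.04030527  0.95221293
 -0.20260683]
t 0.78 at [0.349  0.3329 0.2146] w 0.479 F [0.3 0.3 0.1]
shift [-0.3691 -0.0779  0.0095] turn [ 2.00e-04 -1.00e-04  6.45e-01]
```

Call:
{"method": "play_rows", "body": {"targets": [{"ax": 0,"ay": 0,"az": 0.1,"dx": -0.055,"dy": -0.012,"dz": 0.002,"gripper": 255},{"ax": 0,"ay": 0,"az": 0.2,"dx": -0.11,"dy": -0.024,"dz": 0.003,"gripper": 255},{"ax": 0,"ay": 0,"az": 0.3,"dx": -0.165,"dy": -0.036,"dz": 0.004,"gripper": 255},{"ax": 0,"ay": 0,"az": 0.4,"dx": -0.22,"dy": -0.048,"dz": 0.005,"gripper": 255},{"ax": 0,"ay": 0,"az": 0.5,"dx": -0.275,"dy": -0.06,"dz": 0.006,"gripper": 255}]}}

```text
time_s: 1.4
eef_pos: [0.4526, 0.0715, 0.2087]
tool_rot: [0.675, 0.738, 0.0, 0.0]
wrist_force: [0.6, -0.2, -0.3]
gripper_width: 0.006
```

```bash
python3 -c "
from h import *
s=get_state();print(s['q']);goto(covp(0,-.165,.055),-.057)"
```

```text
[-0.64824321  0.14392638  0.46192682  2.08524051 -0.08043226  0.92829161
 -0.05325767]
t 1.4 at [0.4526 0.0715 0.2087] w 0.006 F [ 0.6 -0.2 -0.3]
shift [-0.0918  0.0284  0.0037] turn [ 0.0005 -0.0005  0.146 ]
```

Call:
{"method": "play_rows", "body": {"targets": [{"ax": 0,"ay": 0,"az": 0.05,"dx": -0.03,"dy": 0.008,"dz": 0.002,"gripper": 255},{"ax": 0,"ay": 0,"az": 0.1,"dx": -0.06,"dy": 0.018,"dz": 0.003,"gripper": 255},{"ax": 0,"ay": 0,"az": 0.146,"dx": -0.092,"dy": 0.028,"dz": 0.004,"gripper": 255},{"ax": 0,"ay": 0,"az": 0.146,"dx": -0.092,"dy": 0.028,"dz": 0.004,"gripper": 255},{"ax": 0,"ay": 0,"az": 0.146,"dx": -0.092,"dy": 0.028,"dz": 0.004,"gripper": 255}]}}

```text
time_s: 2.02
eef_pos: [0.4881, -0.0152, 0.2043]
tool_rot: [0.726, 0.688, -0.0, -0.0]
wrist_force: [-0.2, 1.3, 1.0]
gripper_width: 0.005
```

```bash
python3 - <<'E'
from h import *
s=get_state();print(s['q'],s['tool_rot']);goto(covp(0,-.165,.055),-.057)
a,b=camera("side"),camera("wrist")
cv2.imwrite("pics/pre.png",np.hstack([a,b])[:,:,::-1][:, :, :].copy() if 0 else cv2.resize(np.hstack([a,b])[:,:,::-1],(800,300)))
R=Ro.from_quat(s['tool_rot']).inv()
# pusher waypoints: tip contact point = local (-.108,.055); finger half-depth ~.018 in front
for th in np.arange(0,1.61,.1):
    p=covp(th,-.106,.055)-ex*.018
    d=R.apply(p-s['eef_pos']);print(round(th,2),p.round(3),d.round(3))
E
```

```text
[-0.51159968  0.2144051   0.54476479  2.0280283  -0.13787292  0.93482592
  0.05207093] [ 7.25664199e-01  6.88048893e-01 -1.80743959e-04 -3.97832143e-04]
t 2.02 at [ 0.4881 -0.0152  0.2043] w 0.005 F [-0.2  1.3  1. ]
shift [-0.0021  0.001  -0.0007] turn [-0.0008 -0.0003  0.0038]
0.0 [ 0.53  -0.02   0.205] [-0.002  0.042 -0.001]
0.1 [ 0.536 -0.02   0.215] [-0.002  0.048 -0.011]
0.2 [ 0.543 -0.02   0.225] [-0.002  0.055 -0.021]
0.3 [ 0.551 -0.021  0.234] [-0.002  0.063 -0.03 ]
0.4 [ 0.56  -0.021  0.242] [-0.002  0.072 -0.038]
0.5 [ 0.569 -0.022  0.249] [-0.002  0.081 -0.045]
0.6 [ 0.579 -0.023  0.255] [-0.002  0.092 -0.051]
0.7 [ 0.59  -0.023  0.26 ] [-0.002  0.102 -0.056]
0.8 [ 0.601 -0.024  0.264] [-0.003  0.114 -0.06 ]
0.9 [ 0.613 -0.024  0.267] [-0.003  0.125 -0.063]
1.0 [ 0.625 -0.025  0.269] [-0.003  0.137 -0.065]
1.1 [ 0.637 -0.026  0.269] [-0.003  0.149 -0.065]
1.2 [ 0.649 -0.027  0.269] [-0.003  0.161 -0.065]
1.3 [ 0.66  -0.027  0.267] [-0.003  0.173 -0.063]
1.4 [ 0.672 -0.028  0.264] [-0.003  0.184 -0.06 ]
1.5 [ 0.683 -0.028  0.26 ] [-0.003  0.195 -0.055]
1.6 [ 0.694 -0.029  0.254] [-0.003  0.206 -0.05 ]
```

View pics/pre.png

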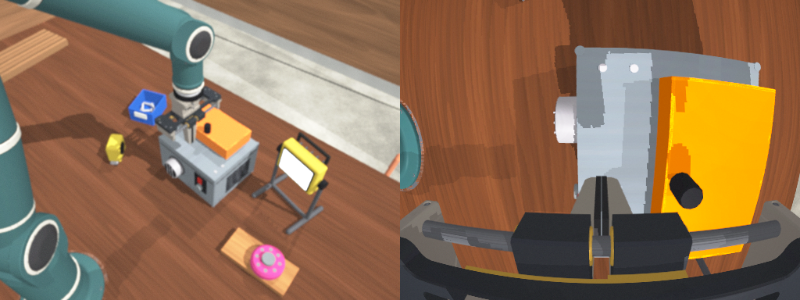

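The wrist view shows closed fingers in front of the cover with the knob dead ahead on the tool's +y. I'll push the knob along its arc.

Call:
{"method": "play_rows", "body": {"targets": [{"ax": 0,"ay": 0,"az": 0,"dx": -0.002,"dy": 0.03,"dz": 0.0,"gripper": 255},{"ax": 0,"ay": 0,"az": 0,"dx": -0.002,"dy": 0.042,"dz": -0.001,"gripper": 255},{"ax": 0,"ay": 0,"az": 0,"dx": -0.002,"dy": 0.05,"dz": -0.009,"gripper": 255},{"ax": 0,"ay": 0,"az": 0,"dx": -0.002,"dy": 0.058,"dz": -0.019,"gripper": 255},{"ax": 0,"ay": 0,"az": 0,"dx": -0.002,"dy": 0.066,"dz": -0.028,"gripper": 255}]}}

```text
time_s: 2.75
eef_pos: [0.5543, -0.021, 0.2335]
tool_rot: [0.726, 0.688, 0.0, -0.0]
wrist_force: [-1.8, 0.5, -1.1]
gripper_width: 0.004
```

```bash
python3 - <<'E'
from h import *
s=get_state();goto(covp(.4,-.106,.055)-ex*.018,-.057)
a,b=camera("side"),camera("wrist")
cv2.imwrite("pics/p1.png",np.hstack([cv2.resize(a[80:240,120:340],(550,400)),b[:400:1,:][:384, :][:, :250].repeat(1,0)[:384] if 0 else cv2.resize(b,(250,400))])[:,:,::-1])
E
```

```text
t 2.75 at [ 0.5543 -0.021   0.2335] w 0.004 F [-1.8  0.5 -1.1]
shift [-0.0002  0.0053 -0.0085] turn [-0.0003 -0.0008  0.0034]
```

View pics/p1.png

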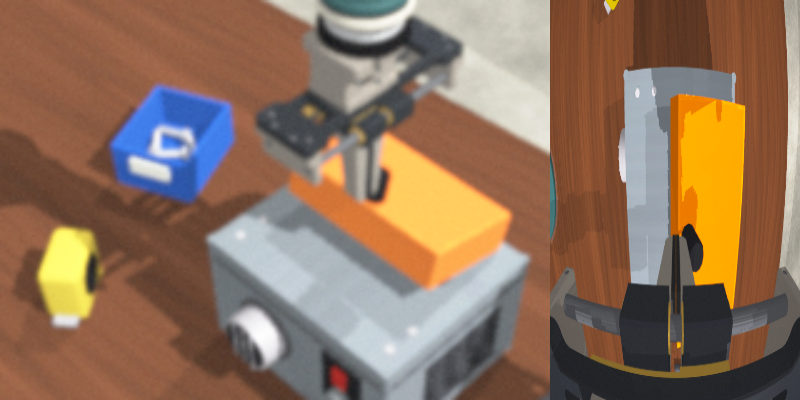

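Contact is 1.8 N and the cover has started to lift. I'll continue along the arc.

Call:
{"method": "play_rows", "body": {"targets": [{"ax": 0,"ay": 0,"az": 0,"dx": 0,"dy": 0.008,"dz": -0.002,"gripper": 255},{"ax": 0,"ay": 0,"az": 0,"dx": 0,"dy": 0.017,"dz": -0.01,"gripper": 255},{"ax": 0,"ay": 0,"az": 0,"dx": 0,"dy": 0.026,"dz": -0.017,"gripper": 255},{"ax": 0,"ay": 0,"az": 0,"dx": 0,"dy": 0.037,"dz": -0.023,"gripper": 255},{"ax": 0,"ay": 0,"az": 0,"dx": 0,"dy": 0.047,"dz": -0.028,"gripper": 255}]}}

```text
time_s: 3.48
eef_pos: [0.602, -0.0238, 0.2623]
tool_rot: [0.726, 0.688, 0.001, 0.0]
wrist_force: [-1.9, 1.3, 2.7]
gripper_width: 0.003
```

```bash
python3 - <<'E'
from h import *
s=get_state();goto(covp(.8,-.106,.055)-ex*.008,-.057)
a,b=camera("side"),camera("wrist")
cv2.imwrite("pics/p2.png",np.hstack([cv2.resize(a[80:240,120:340],(550,400)),cv2.resize(b,(250,400))])[:,:,::-1])
E
```

```text
t 3.48 at [ 0.602  -0.0238  0.2623] w 0.003 F [-1.9  1.3  2.7]
shift [-0.0001  0.0094 -0.002 ] turn [ 0.0021 -0.0012  0.0031]
```

View pics/p2.png

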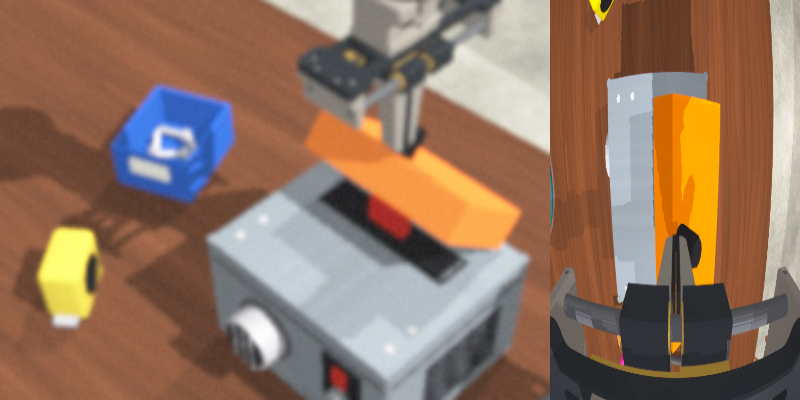

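The cover is at about 0.7 rad in the picture and the red grip is visible. Continuing.

Call:
{"method": "play_rows", "body": {"targets": [{"ax": 0,"ay": 0,"az": 0,"dx": 0,"dy": 0.012,"dz": -0.004,"gripper": 255},{"ax": 0,"ay": 0,"az": 0,"dx": 0,"dy": 0.023,"dz": -0.007,"gripper": 255},{"ax": 0,"ay": 0,"az": 0,"dx": 0,"dy": 0.035,"dz": -0.009,"gripper": 255},{"ax": 0,"ay": 0,"az": 0,"dx": 0,"dy": 0.047,"dz": -0.009,"gripper": 255},{"ax": 0,"ay": 0,"az": 0,"dx": 0,"dy": 0.059,"dz": -0.009,"gripper": 255}]}}

```text
time_s: 4.2
eef_pos: [0.661, -0.0275, 0.2693]
tool_rot: [0.726, 0.688, -0.0, 0.0]
wrist_force: [-0.7, -0.3, -0.5]
gripper_width: 0.005
```

Call:
{"method": "play_rows", "body": {"targets": [{"ax": 0,"ay": 0,"az": 0,"dx": 0,"dy": 0.012,"dz": 0.002,"gripper": 255},{"ax": 0,"ay": 0,"az": 0,"dx": 0,"dy": 0.023,"dz": 0.005,"gripper": 255},{"ax": 0,"ay": 0,"az": 0,"dx": 0,"dy": 0.034,"dz": 0.009,"gripper": 255},{"ax": 0,"ay": 0,"az": 0,"dx": 0,"dy": 0.045,"dz": 0.014,"gripper": 255},{"ax": 0,"ay": 0,"az": 0,"dx": 0,"dy": 0.045,"dz": 0.014,"gripper": 255}]}}

```text
time_s: 4.82
eef_pos: [0.7088, -0.0304, 0.2574]
tool_rot: [0.726, 0.688, 0.002, 0.003]
wrist_force: [4.5, -0.3, 7.4]
gripper_width: 0.003
```

```bash
python3 - <<'E'
from h import *
s=get_state();goto(covp(1.6,-.106,.055)-ex*.008,-.057)
a,b=camera("side"),camera("wrist")
cv2.imwrite("pics/p3.png",np.hstack([cv2.resize(a[80:240,120:340],(550,400)),cv2.resize(b,(250,400))])[:,:,::-1])
E
```

```text
t 4.83 at [ 0.7088 -0.0304  0.2574] w 0.003 F [ 4.5 -0.3  7.4]
shift [ 0.0005 -0.0052  0.003 ] turn [0.0077 0.001  0.0028]
```

View pics/p3.png

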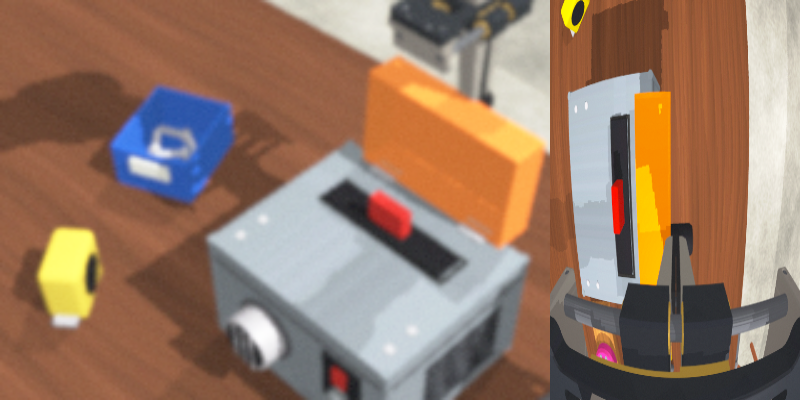

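The cover is past vertical, with the finger resting on the knob behind its top. I'll lift the tool straight up so the cover falls open.

Call:
{"method": "play_rows", "body": {"targets": [{"ax": 0,"ay": 0,"az": 0,"dx": 0,"dy": 0,"dz": -0.03,"gripper": 255},{"ax": 0,"ay": 0,"az": 0,"dx": 0,"dy": 0,"dz": -0.07,"gripper": 255},{"ax": 0,"ay": 0,"az": 0,"dx": 0,"dy": 0,"dz": -0.1,"gripper": 255},{"ax": 0,"ay": 0,"az": 0,"dx": 0,"dy": -0.03,"dz": -0.1,"gripper": 200},{"ax": 0,"ay": 0,"az": 0,"dx": 0,"dy": -0.06,"dz": -0.1,"gripper": 80}]}}

```text
time_s: 5.55
eef_pos: [0.6447, -0.0268, 0.355]
tool_rot: [0.726, 0.688, -0.0, 0.0]
wrist_force: [-0.5, 0.5, 0.4]
gripper_width: 0.2
```

```bash
python3 - <<'E'
from h import *
s=get_state();print(s['q']);goto([.5988,-.0237,.29],-.057)
a,b=camera("side"),camera("wrist")
cv2.imwrite("pics/p4.png",np.hstack([cv2.resize(a[80:240,120:340],(400,300)),cv2.resize(b,(400,300))])[:,:,::-1])
E
```

```text
[-0.41641137  0.38565039  0.56687804  1.46825981 -0.20779711  1.34870387
  0.10851818]
t 5.55 at [ 0.6447 -0.0268  0.355 ] w 0.2 F [-0.5  0.5  0.4]
shift [ 0.0006 -0.046   0.065 ] turn [-0.0006  0.0007  0.0025]
```

View pics/p4.png

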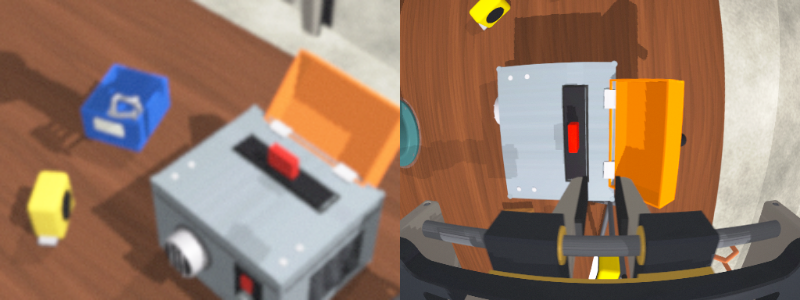

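The cover is falling open and the red grip is clear in view. I'll move above the grip and remeasure it there.

Call:
{"method": "play_rows", "body": {"targets": [{"ax": 0,"ay": 0,"az": 0,"dx": 0,"dy": -0.02,"dz": 0.02,"gripper": 120},{"ax": 0,"ay": 0,"az": 0,"dx": 0,"dy": -0.046,"dz": 0.045,"gripper": 120},{"ax": 0,"ay": 0,"az": 0,"dx": 0,"dy": -0.046,"dz": 0.065,"gripper": 120},{"ax": 0,"ay": 0,"az": 0,"dx": 0,"dy": -0.046,"dz": 0.065,"gripper": 120},{"ax": 0,"ay": 0,"az": 0,"dx": 0,"dy": -0.046,"dz": 0.065,"gripper": 120}]}}

```text
time_s: 6.28
eef_pos: [0.6003, -0.0241, 0.2911]
tool_rot: [0.726, 0.688, 0.0, 0.0]
wrist_force: [1.0, 0.2, 0.5]
gripper_width: 0.531
```

```bash
python3 - <<'E'
from h import *
s=get_state()
px={}
ims={}
for n in("side","top","wrist"):
    m=camera_model(n);im=camera(n)[:,:,::-1].copy();ims[n]=im;h=cv2.cvtColor(im,cv2.COLOR_BGR2HSV);H,S,V=cv2.split(h)
    k=(((H<5)|(H>174))&(S>150)&(V>90)).astype(np.uint8)
    N,l,st,c=cv2.connectedComponentsWithStats(k)
    for i in np.argsort(-st[1:,4])[:4]+1:
        print(n,st[i],c[i].round(1),onz(n,c[i],.19 if n!="top" else .192,m).round(4))
goto([.5988,-.0237,.158],-.057)
cv2.imwrite("pics/p5.png",np.hstack([cv2.resize(ims["side"][80:240,120:340],(400,300)),cv2.resize(ims["wrist"],(400,300))]))
cv2.imwrite("pics/p5t.png",ims["top"])
E
```

```text
side [267 158  18  18 194] [275.4 166.3] [ 0.5799 -0.0359  0.19  ]
side [252 227   7   9  48] [255.  230.8] [ 0.4077 -0.1231  0.19  ]
wrist [247 165  15  49 716] [254.1 189. ] [ 0.5977 -0.0162  0.19  ]
t 6.42 at [ 0.6    -0.0241  0.2913] w 0.528 F [ 0.1 -0.8 -0.5]
shift [ 0.0003 -0.0014  0.1333] turn [0.0014 0.0001 0.0028]
```

View pics/p5.png

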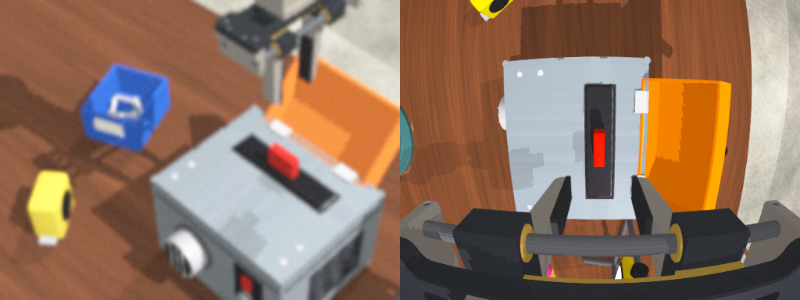

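View pics/p5t.png

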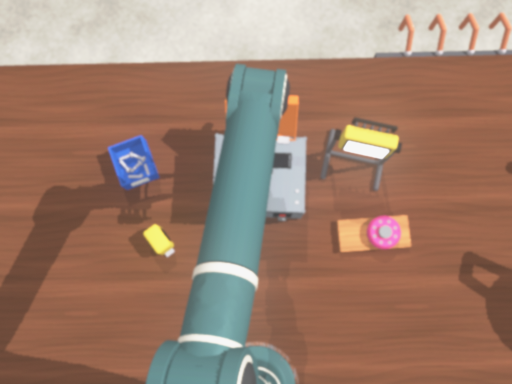

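```bash
python3 - <<'E'
from h import *
m=camera_model("wrist")
for p in ((247,165),(262,165),(247,213.5),(262,213.5),(254.1,189)): print(onz("wrist",p,.207,m).round(4),onz("wrist",p,.177,m).round(4))
for z in (.207,.177): print("expected px wrist/side", proj("side",np.array([.5988,-.0237,z])))
for p in ((267,158),(285,176)): print(onz("side",p,.192))
E
```

```text
[0.593  0.0102 0.207 ] [0.5917 0.0049 0.177 ]
[0.606  0.0094 0.207 ] [0.6062 0.0041 0.177 ]
[ 0.5902 -0.0342  0.207 ] [ 0.5885 -0.0447  0.177 ]
[ 0.6037 -0.035   0.207 ] [ 0.6037 -0.0455  0.177 ]
[ 0.5979 -0.0117  0.207 ] [ 0.5972 -0.0195  0.177 ]
expected px wrist/side (np.float64(276.71090823735), np.float64(154.52722755971308))
expected px wrist/side (np.float64(276.2620177154085), np.float64(163.39375957959086))
[ 0.58639394 -0.00435146  0.192     ]
[ 0.56889393 -0.07386911  0.192     ]
```

```bash
python3 - <<'E'
from h import *
s=get_state();m=camera_model("wrist");w=camera("wrist")[:,:,::-1].copy();sd=camera("side")[:,:,::-1].copy()
def pw(p):
    c=m['world_to_cam'][:3,:3]@p+m['world_to_cam'][:3,3];r=np.hypot(c[0],c[1]);th=np.arctan2(r,c[2]);return (m['fx']*th*c[0]/r+m['cx'],m['fy']*th*c[1]/r+m['cy'])
S0=np.array([.5988,-.0237,0])
print("cam at",(-m['world_to_cam'][:3,:3].T@m['world_to_cam'][:3,3]).round(3))
k=4
W=cv2.resize(w[90:290,160:360],None,fx=k,fy=k,interpolation=cv2.INTER_CUBIC)[:600,:800]
D=cv2.resize(sd[130:230,200:340],None,fx=5.5,fy=5.5,interpolation=cv2.INTER_CUBIC)
for z,hx,hy,col in ((.207,.007,.022,(0,255,0)),(.177,.007,.022,(0,255,0)),(.15,.1,.12,(255,255,0)),(.156,.017,.078,(255,0,255))):
    cen=S0-(ex*.035 if hx==.1 else 0)
    for a in(-1,1):
        for b in(-1,1):
            P=cen+ex*a*hx+ey*b*hy+np.array([0,0,z])
            u,v=pw(P);cv2.circle(W,(int((u-160+.5)*k),int((v-90+.5)*k)),4,col,-1)
            u,v=proj("side",P);cv2.circle(D,(int((u-200+.5)*5.5),int((v-130+.5)*5.5)),4,col,-1)
cv2.imwrite("pics/ow.png",W);cv2.imwrite("pics/od.png",D)
E
```

```text
cam at [0.604 0.055 0.461]
```

View pics/ow.png

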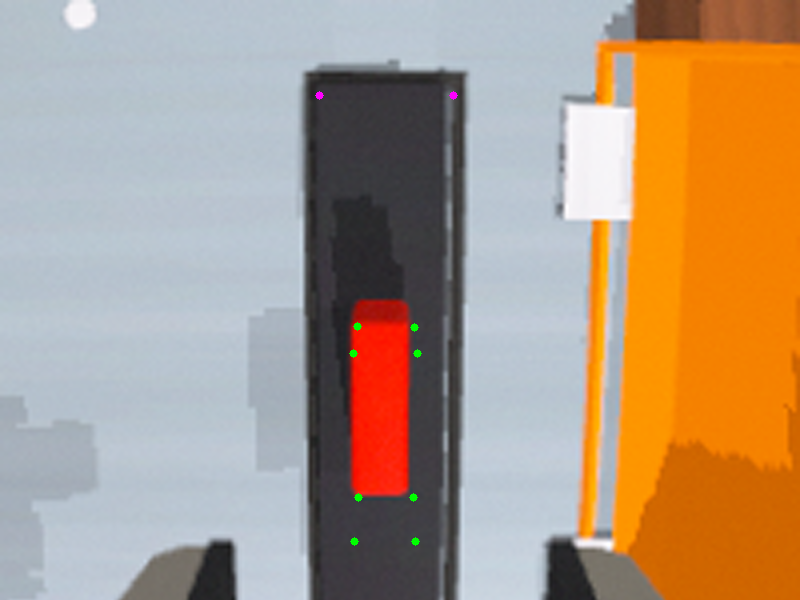

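View pics/od.png

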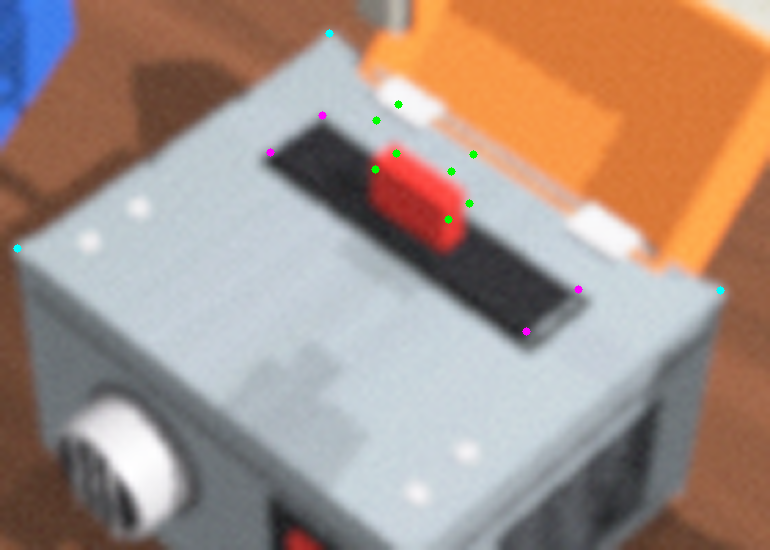

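The overlay shows I had the grip's height wrong. Its top is at z = 0.186, not 0.207. With that corrected, the grip centre comes out near (0.598, -0.021) and 43 mm wide against the 44 mm given.

```bash
python3 - <<'E'
from h import *
m=camera_model("wrist")
P=[onz("wrist",p,.186,m) for p in ((248,170),(262.3,170),(248,213.5),(262.3,213.5))];print(np.round(P,4),np.mean(P,0))
c=np.mean(P,0)
goto([c[0],c[1],.161],-.057)
E
```

```text
[[ 0.5924  0.0018  0.186 ]
 [ 0.6058  0.0011  0.186 ]
 [ 0.5896 -0.0414  0.186 ]
 [ 0.6036 -0.0422  0.186 ]] [ 0.59785328 -0.02017898  0.186     ]
t 6.53 at [ 0.5997 -0.024   0.2911] w 0.531 F [0.4 0.2 0.4]
shift [ 0.0037 -0.0022  0.1301] turn [ 0.001  -0.      0.0029]
```

Call:
{"method": "play_rows", "body": {"targets": [{"ax": 0,"ay": 0,"az": 0,"dx": 0.003,"dy": -0.002,"dz": 0.03,"gripper": 120},{"ax": 0,"ay": 0,"az": 0,"dx": 0.003,"dy": -0.002,"dz": 0.07,"gripper": 120},{"ax": 0,"ay": 0,"az": 0,"dx": 0.003,"dy": -0.002,"dz": 0.105,"gripper": 120},{"ax": 0,"ay": 0,"az": 0,"dx": 0.003,"dy": -0.002,"dz": 0.122,"gripper": 120},{"ax": 0,"ay": 0,"az": 0,"dx": 0.003,"dy": -0.002,"dz": 0.129,"gripper": 120}]}}

```text
time_s: 7.15
eef_pos: [0.5976, -0.0209, 0.1613]
tool_rot: [0.726, 0.688, -0.0, -0.0]
wrist_force: [0.0, -0.1, -0.2]
gripper_width: 0.532
```

```bash
python3 - <<'E'
from h import *
goto([.598,-.0205,.161],-.057)
a,b=camera("side")[:,:,::-1],camera("wrist")[:,:,::-1]
cv2.imwrite("pics/p6.png",np.hstack([cv2.resize(a[80:240,120:340],(400,300)),cv2.resize(b[90:290,130:390],(400,300))]))
E
```

```text
t 7.15 at [ 0.5976 -0.0209  0.1613] w 0.532 F [ 0.  -0.1 -0.2]
shift [0.0004 0.0004 0.0003] turn [-0.0002  0.0002  0.0029]
```

View pics/p6.png

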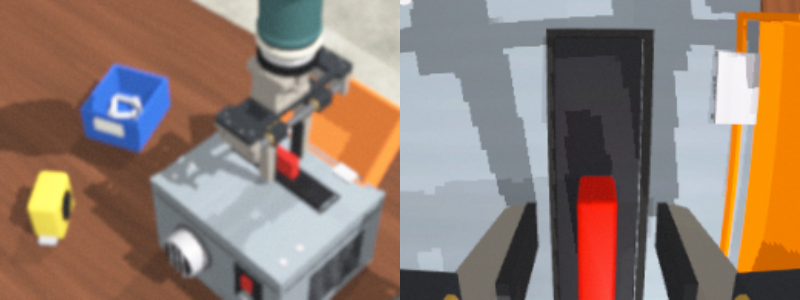

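The red grip sits midway between the jaws, so I'll close on it.

Call:
{"method": "play_rows", "body": {"targets": [{"ax": 0,"ay": 0,"az": 0,"dx": 0,"dy": 0,"dz": 0,"gripper": 255},{"ax": 0,"ay": 0,"az": 0,"dx": 0,"dy": 0,"dz": 0,"gripper": 255},{"ax": 0,"ay": 0,"az": 0,"dx": 0,"dy": 0,"dz": 0,"gripper": 255},{"ax": 0,"ay": 0,"az": 0,"dx": 0,"dy": 0,"dz": 0,"gripper": 255},{"ax": 0,"ay": 0,"az": 0,"dx": 0,"dy": 0,"dz": 0,"gripper": 255}]}}

```text
time_s: 7.88
eef_pos: [0.5976, -0.0207, 0.162]
tool_rot: [0.726, 0.688, 0.0, 0.0]
wrist_force: [-0.4, -0.4, 1.8]
gripper_width: 0.153
```

Call:
{"method": "play_rows", "body": {"targets": [{"ax": 0,"ay": 0,"az": 0,"dx": 0,"dy": 0,"dz": -0.005,"gripper": 255},{"ax": 0,"ay": 0,"az": 0,"dx": 0,"dy": 0,"dz": -0.012,"gripper": 255},{"ax": 0,"ay": 0,"az": 0,"dx": 0,"dy": 0,"dz": -0.02,"gripper": 255},{"ax": 0,"ay": 0,"az": 0,"dx": 0,"dy": 0,"dz": -0.028,"gripper": 255},{"ax": 0,"ay": 0,"az": 0,"dx": 0,"dy": 0,"dz": -0.035,"gripper": 255}]}}

```text
time_s: 8.5
eef_pos: [0.5975, -0.0208, 0.1973]
tool_rot: [0.726, 0.688, 0.0, 0.0]
wrist_force: [-0.4, -0.3, -1.2]
gripper_width: 0.152
```

The opening is 14 mm, which matches the grip thickness, so it's held. Drawing it straight up.

Call:
{"method": "play_rows", "body": {"targets": [{"ax": 0,"ay": 0,"az": 0,"dx": 0,"dy": 0,"dz": -0.02,"gripper": 255},{"ax": 0,"ay": 0,"az": 0,"dx": 0,"dy": 0,"dz": -0.042,"gripper": 255},{"ax": 0,"ay": 0,"az": 0,"dx": 0,"dy": 0,"dz": -0.065,"gripper": 255},{"ax": 0,"ay": 0,"az": 0,"dx": 0,"dy": 0,"dz": -0.09,"gripper": 255},{"ax": 0,"ay": 0,"az": 0,"dx": 0,"dy": 0,"dz": -0.115,"gripper": 255}]}}

```text
time_s: 9.12
eef_pos: [0.5972, -0.0209, 0.3127]
tool_rot: [0.726, 0.688, 0.0, -0.0]
wrist_force: [-0.2, 0.3, -2.9]
gripper_width: 0.149
```

```bash
python3 - <<'E'
from h import *
print(get_state()['q'])
goto([.506,-.12,.313],-.12)
goto([.506,-.273,.2535],-.225)
a,b=camera("side")[:,:,::-1],camera("wrist")[:,:,::-1]
cv2.imwrite("pics/p7.png",np.hstack([cv2.resize(a[50:290,120:440],(400,300)),cv2.resize(b,(400,300))]))
E
```

```text
[-0.46204893  0.31471308  0.56509422  1.65107536 -0.17705987  1.22717639
  0.0864871 ]
t 9.12 at [ 0.5972 -0.0209  0.3127] w 0.149 F [-0.2  0.3 -2.9]
shift [-0.1039 -0.0857 -0.0003] turn [ 0.0001 -0.0001  0.0658]
t 9.12 at [ 0.5972 -0.0209  0.3127] w 0.149 F [-0.2  0.3 -2.9]
shift [-0.2567 -0.0774  0.0592] turn [ 1.000e-04 -1.000e-04  1.708e-01]
```

View pics/p7.png

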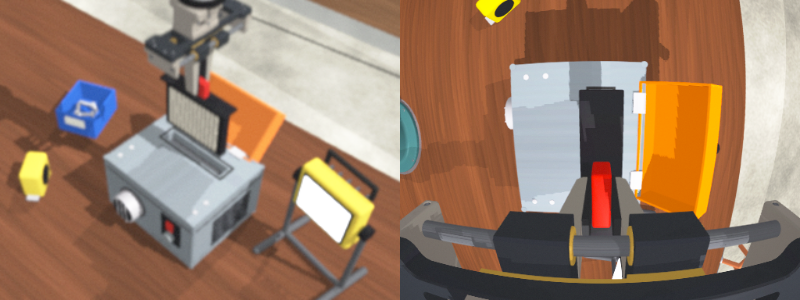

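The filter is fully out, with its lower edge at about 0.196 m, upright, and the cover open. I'll swing it over to the light.

Call:
{"method": "play_rows", "body": {"targets": [{"ax": 0,"ay": 0,"az": 0.01,"dx": -0.015,"dy": -0.02,"dz": 0,"gripper": 255},{"ax": 0,"ay": 0,"az": 0.03,"dx": -0.04,"dy": -0.042,"dz": 0,"gripper": 255},{"ax": 0,"ay": 0,"az": 0.05,"dx": -0.07,"dy": -0.062,"dz": 0,"gripper": 255},{"ax": 0,"ay": 0,"az": 0.07,"dx": -0.1,"dy": -0.075,"dz": 0,"gripper": 255},{"ax": 0,"ay": 0,"az": 0.09,"dx": -0.13,"dy": -0.078,"dz": 0,"gripper": 255}]}}

```text
time_s: 9.85
eef_pos: [0.5115, -0.1477, 0.3113]
tool_rot: [0.757, 0.654, 0.0, -0.0]
wrist_force: [0.3, -0.6, -0.8]
gripper_width: 0.147
```

```bash
python3 - <<'E'
from h import *
goto([.506,-.273,.2535],-.225)
E
```

```text
t 9.85 at [ 0.5115 -0.1477  0.3113] w 0.147 F [ 0.3 -0.6 -0.8]
shift [-0.1248  0.0127  0.0577] turn [-0.0002 -0.0006  0.0799]
```

Call:
{"method": "play_rows", "body": {"targets": [{"ax": 0,"ay": 0,"az": 0.02,"dx": -0.03,"dy": 0.002,"dz": 0,"gripper": 255},{"ax": 0,"ay": 0,"az": 0.04,"dx": -0.06,"dy": 0.005,"dz": 0,"gripper": 255},{"ax": 0,"ay": 0,"az": 0.06,"dx": -0.09,"dy": 0.008,"dz": 0.008,"gripper": 255},{"ax": 0,"ay": 0,"az": 0.07,"dx": -0.112,"dy": 0.011,"dz": 0.022,"gripper": 255},{"ax": 0,"ay": 0,"az": 0.08,"dx": -0.125,"dy": 0.013,"dz": 0.038,"gripper": 255}]}}

```text
time_s: 10.48
eef_pos: [0.507, -0.2737, 0.2727]
tool_rot: [0.782, 0.623, -0.0, 0.0]
wrist_force: [-0.3, -0.2, -2.5]
gripper_width: 0.15
```

Call:
{"method": "play_rows", "body": {"targets": [{"ax": 0,"ay": 0,"az": 0,"dx": 0,"dy": 0,"dz": 0.01,"gripper": 255},{"ax": 0,"ay": 0,"az": 0,"dx": 0,"dy": 0,"dz": 0.017,"gripper": 255},{"ax": 0,"ay": 0,"az": 0,"dx": 0,"dy": 0,"dz": 0.02,"gripper": 255},{"ax": 0,"ay": 0,"az": 0,"dx": 0,"dy": 0,"dz": 0.02,"gripper": 255},{"ax": 0,"ay": 0,"az": 0,"dx": 0,"dy": 0,"dz": 0.02,"gripper": 255}]}}

```text
time_s: 11.1
eef_pos: [0.5078, -0.2717, 0.2541]
tool_rot: [0.782, 0.624, 0.0, 0.0]
wrist_force: [0.0, 0.0, -2.7]
gripper_width: 0.151
```

```bash
python3 - <<'E'
from h import *
s=get_state();goto([.506,-.273,.2535],-.225);print(s['q'],abs(s['joint_velocities']).max())
ims={n:camera(n)[:,:,::-1].copy() for n in("side","top","wrist")}
for n in ims: cv2.imwrite(f"pics/f_{n}.png",ims[n])
cv2.imwrite("pics/f_sz.png",cv2.resize(ims["side"][110:310,220:440],(660,600),interpolation=cv2.INTER_CUBIC))
E
```

```text
t 11.1 at [ 0.5078 -0.2717  0.2541] w 0.151 F [ 0.   0.  -2.7]
shift [-0.0016 -0.0015  0.0006] turn [ 0.0009 -0.0001  0.0015]
[-0.12488653  0.34571619  0.70847559  1.78375823 -0.2501275   1.1028273
  0.4446915 ] 0.003176162184926761
```

View pics/f_sz.png

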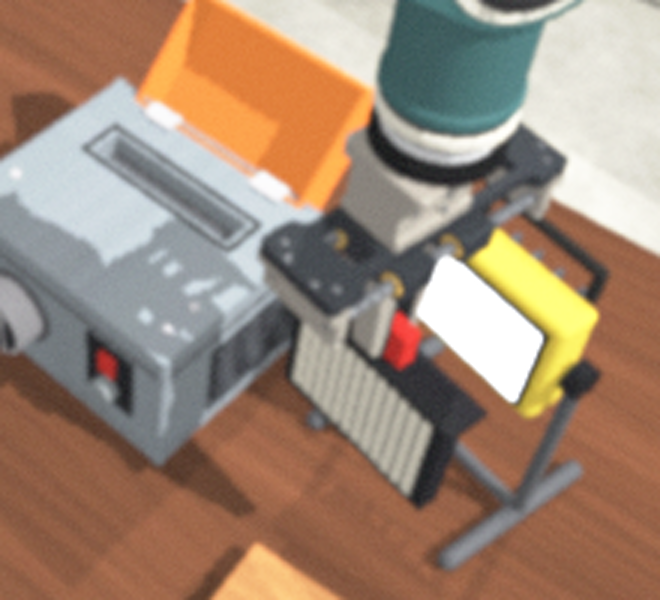

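View pics/f_top.png

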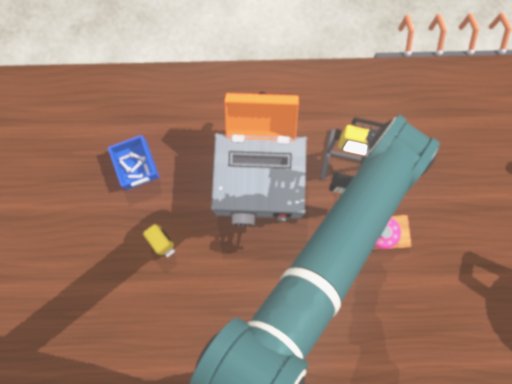

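View pics/f_wrist.png

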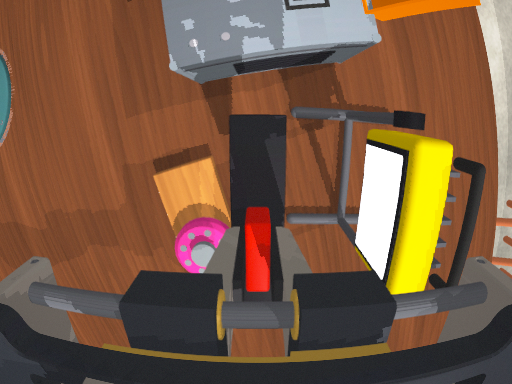

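In the wrist and side views the filter hangs upright in front of the lens, clear of everything, and the cover stays open. I'll check the lens yaw and position again from the wrist camera.

```bash
python3 - <<'E'
from h import *
s=get_state();m=camera_model("wrist");im=cv2.imread("pics/f_wrist.png");h=cv2.cvtColor(im,cv2.COLOR_BGR2HSV)
k=((h[:,:,2]>225)&(h[:,:,1]<40)).astype(np.uint8);k[:,:340]=0;k[:,425:]=0;k[:120]=0;k[300:]=0
c=max(cv2.findContours(k,0,cv2.CHAIN_APPROX_NONE)[0],key=cv2.contourArea)
q=cv2.approxPolyDP(cv2.convexHull(c),3,True)[:,0];print(q.tolist())
# top edge: rightmost px for rows; bottom edge: leftmost
rows=np.arange(160,270,10)
def fit(f,z,rr):
    P=np.array([onz("wrist",(f(np.nonzero(k[r])[0])+.5*(1 if f is max else 0),r),z,m)[:2] for r in rr])
    d=np.polyfit(P[:,1],P[:,0],1);print("z",z,"yaw",-np.arctan(d[0]),"resid",np.abs(np.polyval(d,P[:,1])-P[:,0]).max(),"x at y=-.296",np.polyval(d,-.296))
fit(max,.227,np.arange(158,270,8));fit(min,.153,np.arange(150,215,8))
cen=np.array([*s['eef_pos'][:2],s['eef_pos'][2]-.0635]);L=np.array([.6095,-.296,.19])
for y in (-.21,-.225,-.25):
    X=np.array([np.cos(y),np.sin(y),0]);Y=np.array([-X[1],X[0],0]);print(y,(cen-L)@X,(cen-L)@Y,cen[2]-.19)
print(s['time_s'],s['wrist_force'],s['gripper_width'])
# side pic pale panel corners vs prediction
yw=-.225;X=np.array([np.cos(yw),np.sin(yw),0]);Y=np.array([-X[1],X[0],0])
for a in(-.07,.07):
    for z in (-.0525,): print("pred lower corner side px",proj("side",cen+Y*a-X*.009+np.array([0,0,z])))
E
```

```text
[[367, 144], [402, 156], [382, 278], [355, 242]]
z 0.227 yaw -0.24286333174578895 resid 0.0004366096959675936 x at y=-.296 0.6087003488807986
z 0.153 yaw -0.25146279049076586 resid 0.0004216422602749681 x at y=-.296 0.6072077542774407
-0.21 -0.10466433608775325 0.002282832155163458 0.00044816728818025675
-0.225 -0.10468680276896687 0.0007126691730717394 0.00044816728818025675
-0.25 -0.1046719047204283 -0.0019044509803069246 0.00044816728818025675
11.25 [-0.86478305 -0.12332935 -1.05498828] 0.15319297169853865
pred lower corner side px (np.float64(358.1414247475236), np.float64(279.3961903730447))
pred lower corner side px (np.float64(313.33047225155207), np.float64(233.89194099145698))
```

```bash
python3 -c "
from bench import *
print(sign_off())"
```

```text
the job is handed in; nothing more can be done
None
```

The filter is out of the cabinet and held in the gripper in front of the lit work light, and the cover is resting open. I signed off at about 11.3 s of the 51 s allowed; sign-off gives no verdict.

**What I did:** I pushed the orange cover back by its knob with the closed fingers until it was past vertical, then lifted clear so it fell open. I gripped the red filter grip, drew the filter straight up, and moved it over to the light.

**Last checks:**
- **Position:** the filter centre is about 105 mm in front of the lens. It is within about 2 mm of the lens centre line sideways and under 1 mm in height.
- **Angle:** the filter is held upright. I turned it to a yaw of about -0.225 rad, and the wrist camera put the light's yaw at -0.243 to -0.251, so it is about 0.02 rad off square.
- **Grip:** the jaws are open about 14 mm, matching the grip thickness, with the filter's weight on the wrist and the arm still.
- **Surroundings:** in the last pictures the filter touches nothing else and the cover is open. The light and other things look unmoved, though the arm hid part of the light, board and cartridge from above.

**Disagreements:**
- The light's yaw ranged from -0.21 to -0.32 rad across individual lens edges. The -0.32 came from one poorly resolved top-view edge, and even that is within the 0.3 rad limit.
- The predicted lower corners of the filter were 3 to 5 pixels from where the side picture shows them.
- I first assumed the wrong height for the red grip. The overlay showed this, and I corrected it before grasping.

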